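# Load the sensor loggers into the sloping rail

### The arm

A 6-joint arm with a two-finger parallel gripper is mounted at the origin on the work surface. World frame = base frame: x ahead of the robot, y to its left, z up, the work surface at z = 0. Lengths are in mm, angles in rad, forces in N, time in s.
With the tool pointing down it reaches from about 350 to 775 mm from the base axis. Payload 7.3 kg.
Tool frame: the origin (TCP) lies between the finger pads; the fingertips stand bot.tips_ahead ahead of it and the grasp point (between the pads) lies 6 mm ahead of it (bot.tips_ahead is the distance from the TCP to the fingertips, in mm); z points along the fingers, y is the line along which they close (so a half turn about z gives the same grasp; the last joint's range is limited). The gripper opens to 92 mm and grips with 3 to 60 N. Pads are 19 mm wide; open, the fingers measure 130 mm over their backs; the gripper's body (75 mm by 190 mm) begins 47 mm behind the grasp point.
Start: joints at [-1.427, 0.342, 1.524, -0, 1.275, -0.146], TCP at [150.046, -503.119, 251.741] pointing down, gripper open.
Joint ranges: [-2.53, 2.53], [-0.77, 2.02], [0.04, 2.7], [-1, 4.14], [0.28, 2.66], [-3.11, 3.11]. Speed limits (rad/s): [2.57, 2.57, 3.14, 3.14, 3.14, 3.14].

### API

Orientations are given as [roll, pitch, yaw] about the fixed x, y, z axes, in that order (R = Rz(yaw) Ry(pitch) Rx(roll)).
In Python, from plant import bot gives the robot as it stands. The module is installed in compiled form; this text tells all that it offers.
- The arm moves only by the tool step_arm, never from a script. Its argument "targets" is one flat list of numbers, 7 for each row, row after row: the opening, from 0 (shut) to 1 (fully open), then the shift along the tool's x, y, z each as a share of 100 mm, from -1 to 1, then the turn, a rotation vector about the tool's x, y, z each as a share of pi/4 rad, from -1 to 1. A call has 1 to 20 rows; each row is the pose to reach, as a shift and turn from the pose commanded when the call began, along the tool's axes at that moment; what a row does not reach only later rows make up. A row lasts 1/8 s, in which the tool goes at most 62.5 mm and 10.7 degrees, less where a joint would pass 70% of its speed; a pose out of reach is approached as far as the arm can. A call with a number of a shift or a turn outside -1 to 1 is refused whole. A call with a gripper value outside its range is refused whole. The fingers move at their own pace and stop on an object; the grip force is fixed at half the most. Time passes only in rows, so rows that repeat a pose let the fingers close. It gives the time, the measured TCP pose, the force, the opening and the grip force at its end, in the units of the state.
- bot.get_obs(): the state, without advancing time (a new reading comes with each control period).
- bot.capture(name): name is "scene" or "top" or "wrist"; returns (picture, depth): 384x512x3 uint8, blue, green, red; 384x512 float32, mm along the optical axis (not along the pixel's ray), 0 where there is no reading.
- bot.camera_info(name): a dict with "fx", "fy", "cx", "cy" (pixels), "k1" (the pictures are not rectified: a ray, as slopes to the right and down, at radius r is drawn at 1 + k1 r^2 times it, then the intrinsics apply), "camera_from_world" (4x4, takes a point from world to camera coordinates); the wrist camera has in their place "hand_eye" (4x4, takes a point from camera to tool coordinates, whose origin is the TCP and whose axes are the flange's). Camera axes: x right, y down, z forward; pixel columns grow to the right and rows downward; lengths in mm; the calibration is good to about 2 mm. A picture is of the moment at which its call begins: read the wrist's pose just before it. camera_info takes no time and is no camera call.
- bot.close_job(): hands the job in; it is judged then, once.
The state is a dict: "time": time; "joint_positions": joint angles; "dq": joint speeds; "tau": joint torques, N m; "tool_pos": TCP position; "tcp_rot": TCP orientation; "contact_force": force on the tool from outside, world axes, zero at the start; "moment": the same for the moment, N m; "grip_width": finger opening in mm; "finger_force": force on a finger pad.
Only numpy, scipy, OpenCV 4.12 (cv2) and the standard library are available. Lean on these libraries where they do the work, as an engineer would, in place of code of your own. Each camera call takes 0.05 s, during which the arm holds its last target. There are 200 camera calls.

### The job

Load both blue sensor loggers into the open upper end of the sloping white rail with their black noses pointing down the slope, so that one slides fully home against the green end stop and the other comes to rest right behind it. Then push the red gate fully shut behind them, and leave the jars and other things on the table where they are.

Things in the scene. Friction and masses are not known exactly. Their poses are not given: they have to be found in the camera images.
- chute: White tilted rail on a fixed stand, sloping 0.4 rad (23 deg), 42 mm wide inside, flat slippery liner: a logger let go in it slides down by itself to the end stop or the logger before it. Origin: middle of the liner, at the inner face of the green end stop at the low end. x points down the slope, y across, z square off the liner. Lower 172 mm is a tube, next 128 mm an open trough.
- tube_entry (a point): Middle of the liner where the tube begins, at x = -172 mm of the rail; axes as the rail's. From here down to the end stop the 4 mm thick walls rise 52 mm and two aluminium lips, underside 48 mm above the liner, leave only a slot 26 mm wide on top: loggers can enter only by sliding in from the upper end.
- mouth (a point): Middle of the liner of the open loading trough, at x = -232 mm of the rail; axes as the rail's. A whole logger fits here (spanning x = -274 to -190 mm), clear of gate and tube. Trough walls are 10 mm high; from x = -195 mm to the open upper end at -300 mm they carry flared lead-ins up to 17 mm above the liner and 55 mm wide over all.
- gate (a joint): Red sliding gate at x = -181 mm of the rail: 0 m = fully drawn out to the rail's -y side (trough clear; it starts within 8 mm of this), 0.050 m = fully shut, its 10 mm thick blade across the trough 18 to 36 mm above the liner. Slides along the rail's +y as it shuts; stays where it is left, about 2 N friction.
- gate_tab (a point): Centre of the red upright tab on the gate's outer end: 26 mm along the rail, 12 mm across it, 44 mm tall (18 to 62 mm above the liner). At gate = 0 it lies at y = -81 mm of the rail, at gate = 50 mm at y = -31 mm. Pushing its outer face towards the rail shuts the gate. Axes as the rail's.
- logger_a_center (a point): Centre (half-way along, half-way up, 22 mm above the underside) of a blue water-quality logger: rigid sensor body 84 mm long over all, 36 mm wide, 44 mm tall, about 0.18 kg. Its blue box with a white band at the tail runs from 42 mm behind this point to 18 mm ahead of it; the black round nose, 32 mm diameter, is the last 24 mm. Its x axis points along the length towards the black nose, z up, y across the 36 mm width.
- logger_a_nose (a point): Middle of the front face of the black nose of the same logger as logger_a_center, 42 mm ahead of that centre, same axes.
- logger_b_center (a point): Centre (half-way along, half-way up, 22 mm above the underside) of a blue water-quality logger: rigid sensor body 84 mm long over all, 36 mm wide, 44 mm tall, about 0.18 kg. Its blue box with a white band at the tail runs from 42 mm behind this point to 18 mm ahead of it; the black round nose, 32 mm diameter, is the last 24 mm. Its x axis points along the length towards the black nose, z up, y across the 36 mm width.
- logger_b_nose (a point): Middle of the front face of the black nose of the same logger as logger_b_center, 42 mm ahead of that centre, same axes.
- jar_a: Closed glass jar with steel cap, 86 mm diameter, 125 mm tall, a bystander to leave alone. Origin: centre of its underside.
- jar_b: Closed glass jar with steel cap, 86 mm diameter, 125 mm tall, a bystander to leave alone. Origin: centre of its underside.
- beaker: Clear plastic beaker, 80 mm rim diameter, 95 mm tall, a bystander to leave alone. Origin: centre of its underside.
- jar_lid: Steel jar lid, 72 mm diameter, 14 mm thick, a bystander to leave alone. Origin: centre of its underside.
- brush: Hand brush lying flat, a bystander to leave alone. Origin: on its handle or body, on the table.
- wash_bottle: White bottle with red cap, 64 mm diameter, 150 mm tall, a bystander to leave alone. Origin: centre of its underside.
- cal_cap: Green calibration cap, 44 mm diameter, 50 mm tall, a bystander to leave alone. Origin: centre of its underside.
Not all that is in view belongs to the job. What is shaped like the part that bears logger_a_center but brown is not meant. What is shaped like the part that bears logger_b_center but purple is not meant.

How it is judged:
By the outcome, as a careful person would: the job done as asked, in the order asked, and still so for the second after the job is handed in, with the robot touching nothing.
It also fails if it takes over 72 s, if anything falls off the work surface, if the arm or the gripper's body presses on something with over 40 N, if the wrist force passes 120 N, or if a joint passes its speed limit or range.

## Working session

There is one attempt and no reset: what is moved stays moved. The work goes in short steps, Python scripts to look and compute and a tool call to move; the robot and the scene stay as the last step left them, time stands still between calls to the robot, and variables do not carry over. Pictures are saved under pics/ and viewed, at most 10 in all, crops included, and the job is handed in when it is done.

Besides the shell and the picture viewer there is one more tool, called after "Request:" as name(argument=value, ...), one argument or row to a line, values as JSON. step_arm: Moves the arm, as the interface text tells. Shift numbers are shares of 100 mm and turn numbers shares of pi/4 rad, none past 1 either way. Its arguments: {"type":"object","properties":{"targets":{"type":"array"}},"required":["targets"]}

```bash
mkdir -p pics
cat > h.py <<'E'
import numpy as np,cv2
from scipy.spatial.transform import Rotation as R
from plant import bot
def cam(name,save=None):
    o=bot.get_obs(); ci=bot.camera_info(name); im,d=bot.capture(name)
    if name=='wrist':
        T=np.eye(4);T[:3,:3]=R.from_euler('xyz',o['tcp_rot']).as_matrix();T[:3,3]=o['tool_pos']
        W=T@np.array(ci['hand_eye'])
    else: W=np.linalg.inv(np.array(ci['camera_from_world']))
    h,w=d.shape
    u,v=np.meshgrid(np.arange(w),np.arange(h))
    xd=(u-ci['cx'])/ci['fx'];yd=(v-ci['cy'])/ci['fy'];x,y=xd.copy(),yd.copy()
    for _ in range(8):
        s=1+ci['k1']*(x*x+y*y);x,y=xd/s,yd/s
    P=np.stack([x*d,y*d,d],-1)@W[:3,:3].T+W[:3,3]
    P[d<=0]=np.nan
    if save:cv2.imwrite(f'pics/{save}.png',im)
    np.savez(f'{save or name}.npz',im=im,d=d,P=P,W=W)
    return im,d,P,W
E
python3 - <<'E'
from h import *
a=cam('top','top0');b=cam('scene','scene0')
cv2.imwrite('pics/both.png',cv2.resize(np.hstack([a[0],b[0]]),(800,300)))
print(bot.tips_ahead,bot.get_obs())
print(a[3].round(2),b[3].round(2))
E
```

```text
25.0 {'time': 0.1, 'joint_positions': array([-1.42701052e+00,  3.42662493e-01,  1.52494530e+00, -1.63688287e-06,
        1.27539294e+00, -1.46041552e-01]), 'dq': array([-0.00071804, -0.00243058, -0.00320351, -0.00032381,  0.00275576,
       -0.001111  ]), 'tau': array([ 2.36077285e-03, -4.32000947e+01, -2.44695389e+01,  7.19437050e-02,
        5.26010105e-02, -6.09700442e-05]), 'tool_pos': array([ 149.98914849, -502.76624884,  251.10122227]), 'tcp_rot': array([-3.14019934e+00, -2.03358752e-04,  2.89827690e-01]), 'contact_force': array([0.03311658, 0.19997641, 1.29209126]), 'moment': array([-0.02716467,  0.00955472,  0.01015634]), 'finger_force': 0.0, 'grip_width': 91.80185010357728}
[[ 1.00000e-02 -9.90000e-01  1.30000e-01  4.80850e+02]
 [-1.00000e+00 -1.00000e-02 -2.00000e-02  1.73800e+01]
 [ 2.00000e-02 -1.30000e-01 -9.90000e-01  1.08408e+03]
 [ 0.00000e+00  0.00000e+00  0.00000e+00  1.00000e+00]] [[-6.90000e-01  5.70000e-01 -4.50000e-01  1.41221e+03]
 [ 7.30000e-01  5.40000e-01 -4.20000e-01  7.58900e+02]
 [ 1.00000e-02 -6.20000e-01 -7.90000e-01  1.50862e+03]
 [ 0.00000e+00  0.00000e+00  0.00000e+00  1.00000e+00]]
```

View pics/top0.png

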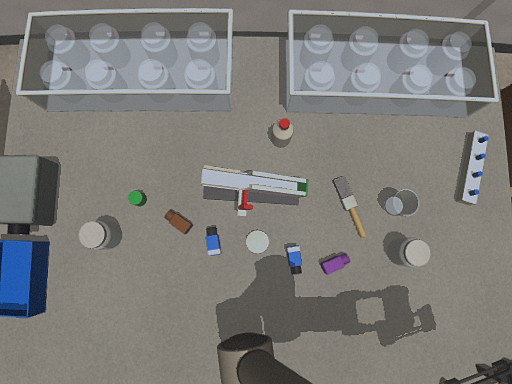

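View pics/scene0.png

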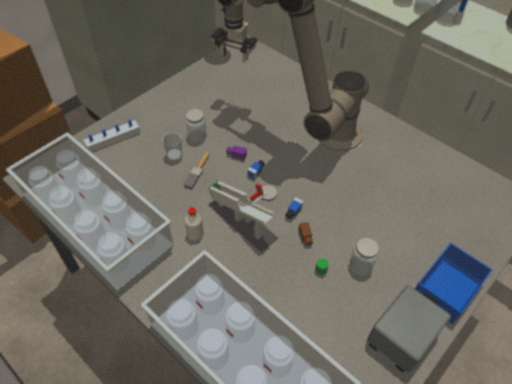

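Candidates in the top view: blue bodies at (213,240) and (294,258) fit the description. Brown at (178,221) and purple at (336,263) are the excluded look-alikes. Next I'll confirm this in an enlarged crop and measure.

Run:
```python
from h import *
z=np.load('top0.npz');im,P=z['im'],z['P']
cv2.imwrite('pics/crop.png',cv2.resize(im[150:285,160:360],(800,540),interpolation=cv2.INTER_CUBIC))
hsv=cv2.cvtColor(im,cv2.COLOR_BGR2HSV)
for n,(c0,c1,r0,r1) in {'A':(195,235,220,262),'B':(280,312,238,278)}.items():
    S=np.s_[r0:r1,c0:c1];p=P[S].reshape(-1,3);h=hsv[S].reshape(-1,3)
    top=(p[:,2]>25)
    q=p[top];tp=q[q[:,2]>38]
    blue=top&(h[:,0]>95)&(h[:,0]<130)&(h[:,1]>100)
    dark=top&(h[:,2]<60); white=top&(h[:,1]<60)&(h[:,2]>120)
    (c,s,a)=cv2.minAreaRect(tp[:,:2].astype(np.float32))
    print(n,'top rect',c,s,a,'zmed',np.median(tp[:,2]),'blue',p[blue].mean(0),'dark',p[dark].mean(0),dark.sum(),'white',p[white].mean(0),white.sum())
# rail: white liner
S=np.s_[155:215,195:315];p=P[S].reshape(-1,3);h=hsv[S].reshape(-1,3)
for nm,m in {'green':(h[:,0]>45)&(h[:,0]<85)&(h[:,1]>100),'red':((h[:,0]<8)|(h[:,0]>172))&(h[:,1]>120)}.items():
    q=p[m];print(nm,len(q),np.nanmin(q,0).round(),np.nanmax(q,0).round(),np.nanmedian(q,0).round(1))
q=p[(p[:,2]>50)]
for y in range(-150,220,15):
    r=q[abs(q[:,1]-y)<7]
    if len(r)>3: print(y,len(r),r.min(0).round(),r.max(0).round(),np.median(r,0).round(1))
```

```text
A top rect (478.7881774902344, 135.1819610595703) (80.25910949707031, 36.344573974609375) 7.317299842834473 zmed 43.81022552991453 blue [475.78776859 133.86483377  43.78995638] dark [511.99865381 139.51936346  34.4202235 ] 55 white [448.70081831 131.01206459  43.19012504] 60
B top rect (427.1376037597656, -111.46460723876953) (81.76066589355469, 36.301658630371094) 8.868812561035156 zmed 43.75370232585942 blue [ 430.7646578  -110.87586693   43.94621391] dark [ 400.03483539 -112.08547402   34.29965314] 63 white [ 457.57495364 -107.77578289   43.8705786 ] 51
green 53 [ 616. -160.   -0.] [ 679. -122.   89.] [ 639.8 -140.2   81.2]
red 121 [568.  17.   9.] [624.  53. 168.] [586.9  36.9 140.5]
-150 16 [ 616. -144.   79.] [ 663. -143.   87.] [ 638.2 -143.4   83.8]
-135 96 [ 615. -141.   58.] [ 666. -128.   90.] [ 640.8 -134.4   82. ]
-120 50 [ 616. -127.   51.] [ 665. -113.   95.] [ 626.8 -121.6   89.8]
-105 45 [ 616. -112.   70.] [666. -98. 106.] [ 627.6 -105.7   96.9]
-90 54 [617. -97.  50.] [668. -83. 108.] [628.5 -88.3 102.7]
-75 89 [618. -82.  50.] [669. -68. 115.] [647.1 -75.3  61.2]

[... 279 characters left out ...]
 146.] [651.8   0.7 117.4]
15 114 [566.   9.  87.] [673.  21. 161.] [651.2  15.4 125.9]
30 155 [556.  23.  93.] [674.  37. 168.] [634.7  31.5 114.3]
45 212 [555.  38.  98.] [675.  52. 168.] [612.2  44.9 120.7]
60 157 [555.  53. 104.] [679.  67. 136.] [638.3  58.  120.4]
75 103 [624.  68. 112.] [680.  82. 140.] [654.6  74.7 118.8]
90 109 [625.  83. 117.] [681.  97. 146.] [655.9  90.7 125. ]
105 108 [626.  98.  56.] [682. 112. 153.] [656.3 105.  131.6]
120 113 [626. 113.  56.] [683. 127. 157.] [656.6 120.8 137.5]
135 112 [627. 128. 137.] [683. 142. 165.] [657.8 134.4 144.2]
150 100 [628. 143. 145.] [684. 156. 171.] [657.7 149.7 150.1]
165 6 [634. 158. 145.] [671. 160. 152.] [663.6 159.  149.7]
```

View pics/crop.png

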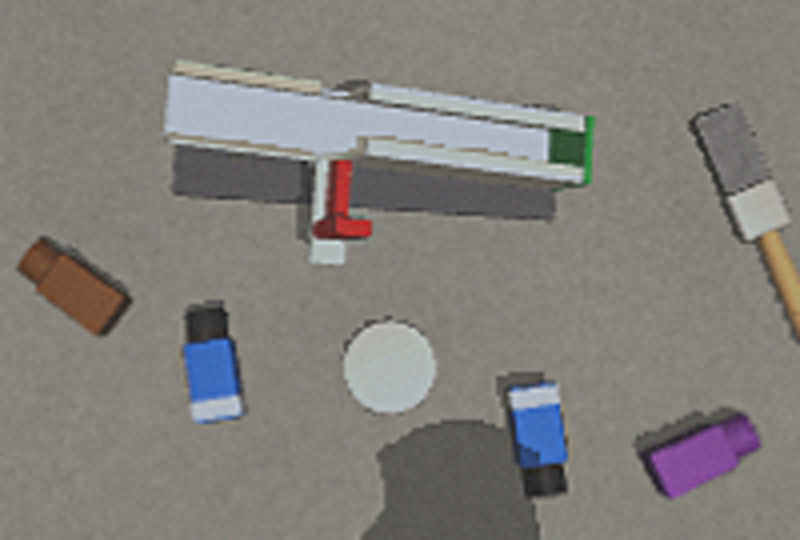

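The crop confirms it: the blue logger at crop (213,362) has its nose towards +X, and the one at (540,437) has its nose towards -X. Brown (75,287) and purple (702,455) stay untouched. The rail sizes agree with the given ones. I'll go to logger B first.

Request:
step_arm(
  targets=[1,0.94,-0.74,0,0,0,0,1,0.94,-0.74,0,0,0,0,1,0.94,-0.74,0,0,0,0],
)

```text
time: 0.48
tool_pos: [220.5, -402.4, 251.7]
tcp_rot: [-3.14, -0.001, 0.294]
contact_force: [-0.3, -1.2, 0.6]
grip_width: 91.8
finger_force: 0.0
```

Request:
step_arm(
  targets=[1,0.94,-0.74,0,0,0,0,1,0.94,-0.74,0,0,0,0,1,0.94,-0.74,0,0,0,0],
)

```text
time: 0.85
tool_pos: [289.2, -305.5, 251.7]
tcp_rot: [-3.141, -0.0, 0.294]
contact_force: [-0.5, -0.5, -0.7]
grip_width: 91.8
finger_force: 0.0
```

Request:
step_arm(
  targets=[1,0.94,-0.74,0,0,0,0,1,0.94,-0.74,0,0,0,0,1,0.94,-0.74,0,0,0,0],
)

```text
time: 1.23
tool_pos: [358.1, -208.4, 251.7]
tcp_rot: [3.142, -0.0, 0.294]
contact_force: [-0.9, -0.0, -0.7]
grip_width: 91.8
finger_force: 0.0
```

Request:
step_arm(
  targets=[1,0.94,-0.74,0.5,0,0,0.19,1,0.94,-0.74,0.5,0,0,0.19,1,0.94,-0.74,0.5,0,0,0.19,1,0.94,-0.74,0.5,0,0,0.19],
)

```text
time: 1.72
tool_pos: [425.8, -113.3, 201.5]
tcp_rot: [3.141, 0.001, 0.141]
contact_force: [-0.4, -0.2, -0.2]
grip_width: 91.6
finger_force: 0.0
```

```bash
cat >> h.py <<'E'
def goal(pos,mat,frm=None):
    """shift/turn in move units from current (or given) pose to world pose"""
    o=bot.get_obs()
    p,M=(o['tool_pos'],R.from_euler('xyz',o['tcp_rot']).as_matrix()) if frm is None else frm
    return (M.T@(np.array(pos)-p)/100).round(3),(R.from_matrix(M.T@mat).as_rotvec()/(np.pi/4)).round(3)
def down(yaw): return R.from_euler('xyz',[np.pi,0,yaw]).as_matrix()
RY=-np.pi/2-0.06
RAIL=R.from_euler('xyz',[0,0.4,RY]).as_matrix()
ORG=np.array([640.9,-116.8,37.2])
def rail(p): return ORG+RAIL@np.array(p,float)
PLACE=np.column_stack([-RAIL[:,0],RAIL[:,1],-RAIL[:,2]])
def logger(name,lo=25):
    im,d,P,W=cam('wrist',name);h=cv2.cvtColor(im,cv2.COLOR_BGR2HSV)
    b=((h[...,0]>95)&(h[...,0]<130)&(h[...,1]>110)&(P[...,2]>38)&(P[...,2]<50)).astype(np.uint8)
    n,l,s,c=cv2.connectedComponentsWithStats(b);k=1+np.argmax(s[1:,4])
    q=P[l==k];cc,ss,a=cv2.minAreaRect(q[:,:2].astype(np.float32))
    near=(np.hypot(P[...,0]-cc[0],P[...,1]-cc[1])<60)&(P[...,2]>38)&(P[...,2]<50)
    q2=P[near];c2,s2,a2=cv2.minAreaRect(q2[:,:2].astype(np.float32))
    print('blue',s[k],cc,ss,a,'| all',c2,s2,a2,np.median(q[:,2]))
E
python3 - <<'E'
from h import *
print(bot.get_obs()['tool_pos'],bot.get_obs()['tcp_rot'])
logger('w1'); print(rail([-232,0,0]),rail([-300,0,0]))
E
```

```text
[ 425.78816334 -113.34542251  201.50790066] [3.14104327e+00 8.04323615e-04 1.40687339e-01]
blue [   0   82   43   46 1522] (476.8771057128906, 134.05323791503906) (43.46400451660156, 37.01887512207031) 9.934810638427734 | all (479.355712890625, 135.3560791015625) (82.0738525390625, 38.644935607910156) 8.788555145263672 43.82045696495351
[653.71347772  96.50163091 127.54505542] [657.46915222 159.02107446 154.02550269]
```

View pics/w1.png

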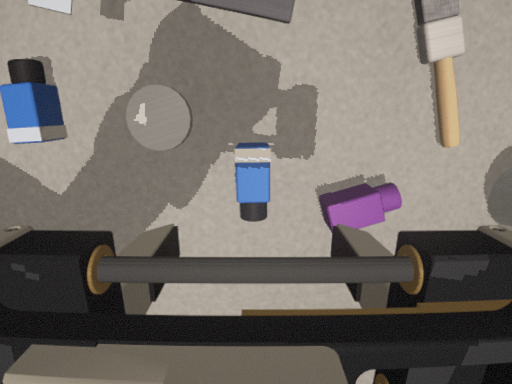

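B is at (253,180), its nose down at (253,210), between the fingers. My mask picked the bigger blob, A at (33,105), which gives a useful refined pose for A. Now B.

Run:
```python
from h import *
z=np.load('w1.npz');P=z['P'];m=np.zeros(P.shape[:2],bool);m[130:225,225:285]=1
q=P[m&(P[...,2]>38)&(P[...,2]<50)];print(cv2.minAreaRect(q[:,:2].astype(np.float32)),np.median(q[:,2]),len(q))
h=cv2.cvtColor(z['im'],cv2.COLOR_BGR2HSV);b=m&(h[...,0]>95)&(h[...,0]<130)&(h[...,1]>110)&(P[...,2]>38)
print(cv2.minAreaRect(P[b][:,:2].astype(np.float32)))
```

```text
((427.0870666503906, -110.25680541992188), (80.38308715820312, 35.669471740722656), 9.119760513305664) 43.77979706708743 1989
((437.3248291015625, -109.17308807373047), (59.678550720214844, 34.4713134765625), 8.82518196105957)
```

Request:
step_arm(
  targets=[1,0.076,-0.024,0.9,0,0,-0.02,1,0.076,-0.024,0.9,0,0,-0.02,1,0.076,-0.024,0.9,0,0,-0.02],
)

```text
time: 2.15
tool_pos: [431.8, -109.9, 110.8]
tcp_rot: [-3.14, 0.003, 0.154]
contact_force: [-0.5, -0.8, 1.5]
grip_width: 91.8
finger_force: 0.0
```

Request:
step_arm(
  targets=[1,0,0,0.4,0,0,0,1,0,0,0.655,0,0,0,1,0,0,0.655,0,0,0,0,0,0,0.655,0,0,0,0,0,0,0.655,0,0,0,0,0,0,0.655,0,0,0,0,0,0,0.655,0,0,0,0,0,0,0.655,0,0,0,0,0,0,0.655,0,0,0,0,0,0,0.655,0,0,0],
)

```text
time: 3.4
tool_pos: [433.1, -108.7, 46.2]
tcp_rot: [3.141, -0.0, 0.156]
contact_force: [0.2, -1.2, -0.1]
grip_width: 35.8
finger_force: 30.0
```

Request:
step_arm(
  targets=[0,0,0,-0.5,0,0,0,0,0,0,-0.9,0,0,0,0,0,0,-0.9,0,0,0],
)

```text
time: 3.78
tool_pos: [434.4, -109.1, 138.4]
tcp_rot: [3.139, -0.005, 0.156]
contact_force: [0.2, 0.2, -2.6]
grip_width: 35.7
finger_force: 30.0
```

Request:
step_arm(
  targets=[0,0,0,-0.5,0,0,0,0,0,0,-1,0,0,0,0,0,0,-1,0,0,0],
)

```text
time: 4.15
tool_pos: [434.2, -109.1, 237.9]
tcp_rot: [3.139, -0.004, 0.156]
contact_force: [0.6, 0.3, -2.9]
grip_width: 35.5
finger_force: 30.0
```

Run:
```python
from h import *
im,d,P,W=cam('wrist','w2')
# place poses: logger centre at rail x=-232; grasp 6 behind -> tool rail x -238; TCP 46 above liner (+2)
for h in (130,48): print(h,rail([-238,0,h]).round(1),goal(rail([-238,0,h]),PLACE))
```

```text
130 [651.   51.5 249.6] (array([ 2.403, -1.242, -0.137]), array([ 0.346,  0.428, -1.7  ]))
48 [652.9  83.4 174.1] (array([ 2.471, -1.554,  0.618]), array([ 0.346,  0.428, -1.7  ]))
```

View pics/w2.png

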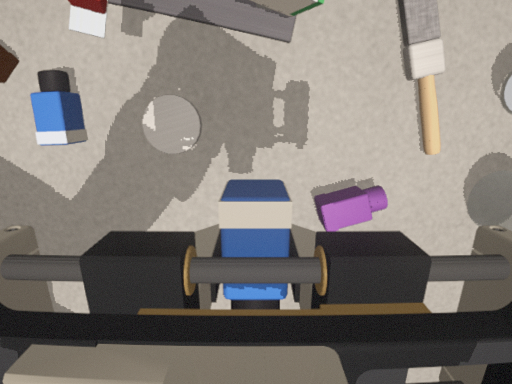

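Request:
step_arm(
  targets=[0,0.4,-0.24,-0.4,0,0,-0.24,0,0.8,-0.5,-0.4,0,0,-0.48,0,1,-0.6,-0.4,0,0,-0.72,0,1,-0.6,-0.4,0,0,-1,0,1,-0.6,-0.4,0,0,-1],
)

```text
time: 4.82
tool_pos: [521.6, -33.3, 273.1]
tcp_rot: [-3.137, 0.002, 0.942]
contact_force: [0.8, -0.4, -1.3]
grip_width: 36.0
finger_force: 30.0
```

Run:
```python
from h import *
print(goal(rail([-238,0,140]),PLACE))
```

```text
(array([1.415, 0.57 , 0.136]), array([ 0.138,  0.497, -0.715]))
```

Request:
step_arm(
  targets=[0,0.5,0.3,0,0.04,0.15,-0.2,0,1,0.57,0,0.08,0.3,-0.42,0,1,0.57,0,0.138,0.497,-0.715,0,1,0.57,0,0.138,0.497,-0.715,0,1,0.57,0,0.138,0.497,-0.715],
)

```text
time: 5.45
tool_pos: [626.9, 12.0, 273.6]
tcp_rot: [-3.141, -0.399, 1.504]
contact_force: [0.2, -0.5, -2.5]
grip_width: 35.7
finger_force: 30.0
```

Run:
```python
from h import *
for h in (80,48): print(goal(rail([-238,0,h]),PLACE))
o=bot.get_obs();print(o['joint_positions'])
im,d,P,W=cam('top','top2');cam('scene','sc2')
# verify rail: points in rail coords
z=np.load('top0.npz');Q=(z['P']-ORG)@RAIL
for x0 in (-290,-260,-230,-200,-150,-100,-50):
    r=Q[(abs(Q[...,0]-x0)<8)&(abs(Q[...,1])<40)&(Q[...,2]>-8)&(Q[...,2]<60)]
    w=r[(r[:,2]>(45 if x0>-172 else 12))];l=r[abs(r[:,1])<8]
    print(x0,len(w),w[:,1].min().round(1),w[:,1].max().round(1),w[:,2].max().round(1),'liner z',np.median(l[:,2]).round(1))
r=Q[(abs(Q[...,1])<15)&(abs(Q[...,2])<4)];print('x range liner',r[:,0].min(),r[:,0].max())
```

```text
(array([0.285, 0.213, 0.88 ]), array([ 0.003,  0.001, -0.008]))
(array([0.285, 0.212, 1.2  ]), array([ 0.003,  0.001, -0.008]))
[-0.28474358  0.53516774  1.21843454  0.39084738  1.48600575 -0.27078173]
-290 23 -29.0 27.2 19.0 liner z -0.6
-260 27 -29.0 27.5 17.9 liner z -1.3
-230 19 -28.8 27.7 18.2 liner z -1.1
-200 20 -27.5 27.6 17.1 liner z -0.9
-150 52 -25.4 25.0 54.5 liner z -1.2
-100 48 -25.1 24.9 55.0 liner z -1.8
-50 44 -24.7 25.5 55.9 liner z -0.8
x range liner -298.284235996322 108.11678337772896
```

Request:
step_arm(
  targets=[0,0.285,0.21,0.4,0,0,-0.008,0,0.285,0.21,0.85,0,0,-0.008,0,0.285,0.21,0.85,0,0,-0.008,0,0.285,0.21,0.85,0,0,-0.008],
)

```text
time: 6.05
tool_pos: [652.8, 71.2, 210.8]
tcp_rot: [3.131, -0.399, 1.519]
contact_force: [-0.1, -0.3, -1.5]
grip_width: 36.2
finger_force: 30.0
```

Run:
```python
from h import *
print(goal(rail([-238,0,47]),PLACE))
```

```text
(array([-0.03 , -0.009,  0.396]), array([0.01 , 0.002, 0.009]))
```

Request:
step_arm(
  targets=[0,-0.01,0,0.15,0,0,0,0,-0.01,0,0.3,0,0,0,0,-0.01,0,0.38,0,0,0,0,-0.01,0,0.38,0,0,0,0,-0.01,0,0.38,0,0,0],
)

```text
time: 6.68
tool_pos: [653.5, 85.3, 173.9]
tcp_rot: [3.133, -0.4, 1.519]
contact_force: [0.0, -0.6, -1.3]
grip_width: 35.9
finger_force: 30.0
```

Run:
```python
from h import *
o=bot.get_obs();print((o['tool_pos']-ORG)@RAIL,o['contact_force'],goal(rail([-238,0,47]),PLACE))
```

```text
[-239.72263881    0.41422853   47.05790008] [ 0.03177358 -0.64736279 -1.27158297] (array([-0.017, -0.004,  0.001]), array([0.007, 0.001, 0.01 ]))
```

Well aligned, so I release, wait, and retreat.

Request:
step_arm(
  targets=[0.65,0,0,0,0,0,0,0.65,0,0,0,0,0,0,0.65,0,0,0,0,0,0,0.65,0,0,0,0,0,0,0.65,0,0,0,0,0,0,0.65,0,0,0,0,0,0,0.65,0,0,0,0,0,0],
)

```text
time: 7.55
tool_pos: [653.3, 85.3, 173.7]
tcp_rot: [3.133, -0.4, 1.519]
contact_force: [-0.5, 0.1, 0.8]
grip_width: 59.2
finger_force: 0.0
```

Request:
step_arm(
  targets=[0.65,0,0,-0.5,0,0,0,0.65,0,0,-1,0,0,0,0.65,0,0,-1,0,0,0],
)

```text
time: 7.92
tool_pos: [652.1, 44.9, 270.3]
tcp_rot: [3.124, -0.398, 1.521]
contact_force: [1.1, 0.0, -0.3]
grip_width: 59.6
finger_force: 0.0
```

Run:
```python
from h import *
im,d,P,W=cam('top','top3');im2,*_=cam('wrist','w3')
cv2.imwrite('pics/v3.png',np.hstack([cv2.resize(im[150:220,190:320],(400,215),interpolation=cv2.INTER_CUBIC),np.vstack([cv2.resize(im2,(400,300))])[:215]]))
h=cv2.cvtColor(im,cv2.COLOR_BGR2HSV);b=(h[...,0]>95)&(h[...,0]<130)&(h[...,1]>110)
Q=(P-ORG)@RAIL
r=Q[b&(abs(Q[...,1])<25)&(Q[...,0]>-320)&(Q[...,0]<20)&(Q[...,2]>-5)&(Q[...,2]<70)];print(len(r),r.min(0) if len(r) else '',r.max(0) if len(r) else '')
# targets to above A (yaw .155+pi)
o=bot.get_obs();print(o['tool_pos'],goal([472.9,134.4,201],down(.155+np.pi)))
```

```text
124 [-82.41472357 -10.65840465  18.24678117] [-15.09476178  15.32572568  48.33553291]
[650.37843251  46.32977901 265.87856766] (array([ 0.473, -1.826,  0.888]), array([ 0.46 , -0.357, -2.232]))
```

View pics/v3.png

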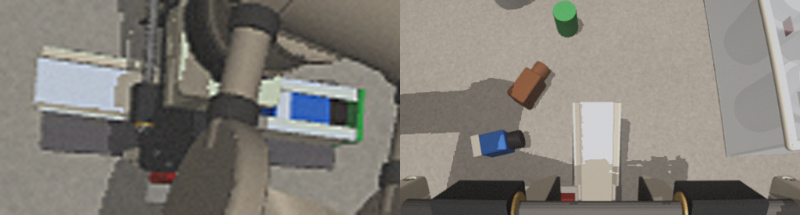

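Logger B is home: blue spans rail x -82..-15, and the black nose is against the green stop at (355,108). Next is logger A.

Request:
step_arm(
  targets=[1,0.15,-0.4,0,0.05,-0.04,-0.22,1,0.25,-0.9,0,0.1,-0.08,-0.44,1,0.25,-0.9,0,0.15,-0.12,-0.66,1,0.25,-0.9,0,0.2,-0.16,-0.95,1,0.25,-0.9,0,0.2,-0.16,-0.95],
)

```text
time: 8.65
tool_pos: [561.1, 75.5, 273.3]
tcp_rot: [3.048, -0.228, 2.3]
contact_force: [-0.4, -0.3, -0.6]
grip_width: 91.6
finger_force: 0.0
```

Run:
```python
from h import *
o=bot.get_obs();print(o['tool_pos'],goal([472.9,134.4,201],down(.155+np.pi)))
```

```text
[561.07227275  75.53365304 273.33444528] (array([ 0.836, -0.352,  0.908]), array([ 0.253, -0.207, -1.276]))
```

Request:
step_arm(
  targets=[1,0.4,-0.17,0.2,0.05,-0.04,-0.22,1,0.836,-0.352,0.6,0.1,-0.08,-0.44,1,0.836,-0.352,0.7,0.15,-0.12,-0.66,1,0.836,-0.352,0.7,0.2,-0.16,-0.95,1,0.836,-0.352,0.7,0.2,-0.16,-0.95],
)

```text
time: 9.28
tool_pos: [474.6, 129.7, 221.3]
tcp_rot: [3.107, -0.046, 3.04]
contact_force: [-0.5, 0.3, 0.0]
grip_width: 91.7
finger_force: 0.0
```

Run:
```python
from h import *
o=bot.get_obs();print(o['tool_pos'],goal([472.9,134.4,140],down(.155+np.pi)))
logger('w4')
```

```text
[474.62095778 129.72889188 221.2953309 ] (array([-0.016,  0.016,  0.814]), array([ 0.052, -0.053, -0.328]))
blue [ 236  168   38   43 1113] (476.38812255859375, 135.8062286376953) (43.26047897338867, 34.08917236328125) 9.470719337463379 | all (479.1298522949219, 135.90635681152344) (82.34175872802734, 36.47106170654297) 10.255213737487793 43.888865360747786
```

Request:
step_arm(
  targets=[1,-0.013,0.018,0.3,0.052,-0.053,-0.34,1,-0.013,0.018,0.8,0.052,-0.053,-0.34,1,-0.013,0.018,0.8,0.052,-0.053,-0.34,1,-0.013,0.018,0.8,0.052,-0.053,-0.34],
)

```text
time: 9.82
tool_pos: [474.9, 133.6, 143.7]
tcp_rot: [3.141, 0.003, -2.983]
contact_force: [-0.0, -0.3, 0.7]
grip_width: 91.7
finger_force: 0.0
```

Run:
```python
from h import *
o=bot.get_obs();print(o['tool_pos'],goal([473.3,134.7,46],down(.165+np.pi)))
```

```text
[474.88479111 133.61791565 143.73671125] (array([0.017, 0.013, 0.977]), array([ 0.   ,  0.004, -0.008]))
```

Request:
step_arm(
  targets=[1,0.01,0.01,0.5,0,0,0,1,0.01,0.01,0.9,0,0,0,1,0.01,0.01,0.96,0,0,0,1,0.01,0.01,0.96,0,0,0,0,0.01,0.01,0.96,0,0,0,0,0.01,0.01,0.96,0,0,0,0,0.01,0.01,0.96,0,0,0,0,0.01,0.01,0.96,0,0,0,0,0.01,0.01,0.96,0,0,0,0,0.01,0.01,0.96,0,0,0,0,0.01,0.01,0.96,0,0,0],
)

```text
time: 11.2
tool_pos: [473.0, 134.6, 46.5]
tcp_rot: [-3.141, 0.002, -2.98]
contact_force: [-0.1, 1.1, -0.3]
grip_width: 35.6
finger_force: 30.0
```

Request:
step_arm(
  targets=[0,0,0,-0.5,0,0,0,0,0,0,-1,0,0,0,0,0,0,-1,0,0,0],
)

```text
time: 11.58
tool_pos: [474.8, 134.8, 149.8]
tcp_rot: [-3.141, 0.01, -2.98]
contact_force: [0.0, 0.9, -2.9]
grip_width: 35.7
finger_force: 30.0
```

Request:
step_arm(
  targets=[0,0,0,-0.5,0,0,0,0,0,0,-1,0,0,0,0,0,0,-1,0,0,0,0,0,0,-1,0,0,0],
)

```text
time: 12.08
tool_pos: [471.5, 134.4, 244.6]
tcp_rot: [-3.141, -0.001, -2.98]
contact_force: [0.0, 0.4, -3.4]
grip_width: 35.6
finger_force: 30.0
```

Run:
```python
from h import *
o=bot.get_obs();print(o['tool_pos'],goal(rail([-239,0,130]),PLACE))
```

```text
[471.5445544  134.40146699 244.62131264] (array([-1.64 , -1.099, -0.055]), array([-0.457,  0.364,  2.248]))
```

Request:
step_arm(
  targets=[0,-0.25,-0.15,-0.3,-0.05,0.04,0.22,0,-0.5,-0.35,-0.4,-0.1,0.08,0.44,0,-0.8,-0.55,-0.4,-0.15,0.12,0.66,0,-0.8,-0.55,-0.4,-0.2,0.16,0.98,0,-0.8,-0.55,-0.4,-0.2,0.16,0.98],
)

```text
time: 12.7
tool_pos: [559.9, 92.4, 283.1]
tcp_rot: [3.047, -0.175, 2.534]
contact_force: [0.0, -0.0, -1.2]
grip_width: 36.0
finger_force: 30.0
```

Run:
```python
from h import *
o=bot.get_obs();print(o['tool_pos'],goal(rail([-239,0,140]),PLACE))
```

```text
[559.88499771  92.35989483 283.08949099] (array([-1.023,  0.153,  0.076]), array([-0.26 ,  0.201,  1.26 ]))
```

Request:
step_arm(
  targets=[0,-0.4,0.05,0,-0.05,0.04,0.22,0,-0.8,0.1,0,-0.1,0.08,0.44,0,-1,0.153,0,-0.15,0.12,0.66,0,-1,0.153,0,-0.2,0.16,0.98,0,-1,0.153,0,-0.2,0.16,0.98,0,-1,0.153,0,-0.2,0.16,0.98],
)

```text
time: 13.45
tool_pos: [649.6, 49.5, 268.4]
tcp_rot: [3.1, -0.362, 1.752]
contact_force: [1.2, -0.0, -2.1]
grip_width: 35.7
finger_force: 30.0
```

Run:
```python
from h import *
o=bot.get_obs();print(o['tool_pos'],goal(rail([-239,0,85]),PLACE))
```

```text
[649.63292843  49.48464244 268.43728633] (array([-0.028,  0.035,  0.631]), array([-0.061,  0.043,  0.287]))
```

Request:
step_arm(
  targets=[0,-0.028,0.035,0,-0.061,0.043,0.287,0,-0.028,0.035,0.3,-0.061,0.043,0.287,0,-0.028,0.035,0.63,-0.061,0.043,0.287,0,-0.028,0.035,0.63,-0.061,0.043,0.287,0,-0.028,0.035,0.63,-0.061,0.043,0.287],
)

```text
time: 14.08
tool_pos: [653.5, 70.0, 212.2]
tcp_rot: [3.136, -0.4, 1.514]
contact_force: [-0.4, -0.2, -1.0]
grip_width: 35.5
finger_force: 30.0
```

Run:
```python
from h import *
o=bot.get_obs();print((o['tool_pos']-ORG)@RAIL,goal(rail([-239,0,47]),PLACE))
```

```text
[-240.56001903    1.40311335   88.31007287] (array([-0.015, -0.016,  0.413]), array([0.006, 0.   , 0.003]))
```

Request:
step_arm(
  targets=[0,-0.01,-0.012,0.15,0,0,0,0,-0.01,-0.012,0.3,0,0,0,0,-0.01,-0.012,0.41,0,0,0,0,-0.01,-0.012,0.41,0,0,0,0,-0.01,-0.012,0.41,0,0,0],
)

```text
time: 14.7
tool_pos: [653.0, 85.3, 173.4]
tcp_rot: [3.137, -0.4, 1.513]
contact_force: [-0.3, 0.0, -2.2]
grip_width: 36.0
finger_force: 30.0
```

Run:
```python
from h import *
o=bot.get_obs();print((o['tool_pos']-ORG)@RAIL,goal(rail([-239,0,47]),PLACE))
```

```text
[-2.39533842e+02 -5.95637454e-02  4.66516296e+01] (array([-0.005,  0.001, -0.003]), array([ 0.005, -0.   ,  0.002]))
```

Request:
step_arm(
  targets=[0.65,0,0,0,0,0,0,0.65,0,0,0,0,0,0,0.65,0,0,0,0,0,0,0.65,0,0,0,0,0,0,0.65,0,0,0,0,0,0,0.65,0,0,0,0,0,0,0.65,0,0,0,0,0,0],
)

```text
time: 15.58
tool_pos: [653.0, 85.2, 173.6]
tcp_rot: [3.137, -0.4, 1.513]
contact_force: [0.3, 0.0, -0.3]
grip_width: 59.3
finger_force: 0.0
```

Request:
step_arm(
  targets=[0.65,0,0,-0.5,0,0,0,0.65,0,0,-1,0,0,0,0.65,0,0,-1,0,0,0],
)

```text
time: 15.95
tool_pos: [651.9, 44.8, 270.1]
tcp_rot: [3.127, -0.399, 1.514]
contact_force: [-0.0, -0.4, -0.0]
grip_width: 59.6
finger_force: 0.0
```

Request:
step_arm(
  targets=[0,-0.3,-0.5,0,0,0,0,0,-0.58,-1,0,0,0,0,0,-0.58,-1,0,0,0,0,0,-0.58,-1,0,0,0,0],
)

```text
time: 16.45
tool_pos: [547.8, -1.0, 242.7]
tcp_rot: [3.136, -0.4, 1.512]
contact_force: [0.4, -0.6, -0.4]
grip_width: 24.1
finger_force: 0.0
```

Request:
step_arm(
  targets=[0,0,-0.35,0,0,0,0,0,0,-0.35,0,0,0,0,0,0,-0.35,0,0,0,0,0,0,-0.35,0,0,0,0],
)

```text
time: 16.95
tool_pos: [513.5, 1.1, 242.5]
tcp_rot: [3.136, -0.4, 1.513]
contact_force: [0.7, 0.5, 0.3]
grip_width: 0.6
finger_force: 0.0
```

Run:
```python
from h import *
o=bot.get_obs();print((o['tool_pos']-ORG)@RAIL,goal(rail([-181,-135,65]),PLACE),o['grip_width'])
im,d,P,W=cam('top','top5');im2,*_=cam('scene','sc5')
cv2.imwrite('pics/v5.png',np.hstack([cv2.resize(im[150:220,190:320],(400,215),interpolation=cv2.INTER_CUBIC),cv2.resize(im2[150:250,180:300],(400,333),interpolation=cv2.INTER_CUBIC)[:215]]))
h=cv2.cvtColor(im,cv2.COLOR_BGR2HSV);Q=(P-ORG)@RAIL
b=(h[...,0]>95)&(h[...,0]<130)&(h[...,1]>110)
r=Q[b&(abs(Q[...,1])<25)&(Q[...,0]>-320)&(Q[...,0]<20)&(Q[...,2]>30)&(Q[...,2]<70)];print(len(r),np.histogram(r[:,0],bins=range(-320,20,20)))
red=((h[...,0]<8)|(h[...,0]>172))&(h[...,1]>120)&(abs(Q[...,0]+181)<30)&(abs(Q[...,1])<110)
z=np.load('top0.npz');r=Q[red];print('red',len(r),r.min(0) if len(r) else '',r.max(0) if len(r) else '')
```

```text
[-181.34217242 -134.28712303  146.2094487 ] (array([-0.003, -0.011,  0.812]), array([0.006, 0.   , 0.003])) 0.5801196322907651
213 (array([ 0,  0,  0,  0,  0,  0,  0, 20, 21, 43, 23, 10,  9, 41, 41,  5]), array([-320, -300, -280, -260, -240, -220, -200, -180, -160, -140, -120,
       -100,  -80,  -60,  -40,  -20,    0]))
red 125 [-192.43707357  -82.50390873   23.40801669] [-165.39781419  -29.06015741   63.43188717]
```

View pics/v5.png

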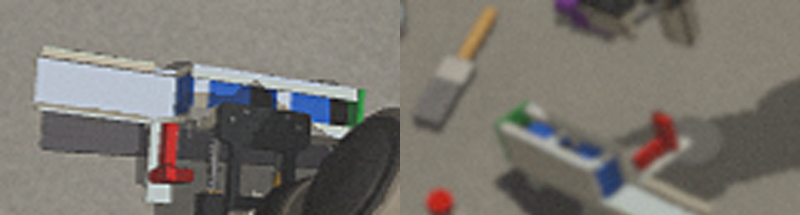

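Both loggers are in the tube, A's tail at (183,90) just inside it. The red tab at (170,175) is clear of them. Now I descend outside the tab with the fingers shut and push.

Request:
step_arm(
  targets=[0,0,0,0.4,0,0,0,0,0,0,0.8,0,0,0,0,0,0,0.8,0,0,0,0,0,0,0.8,0,0,0],
)

```text
time: 17.55
tool_pos: [515.5, 31.7, 169.9]
tcp_rot: [3.135, -0.4, 1.513]
contact_force: [-0.4, -0.5, -0.4]
grip_width: 0.3
finger_force: 0.0
```

Request:
step_arm(
  targets=[0,0,0.1,0,0,0,0,0,0,0.2,0,0,0,0,0,0,0.27,0,0,0,0,0,0,0.34,0,0,0,0,0,0,0.41,0,0,0,0,0,0,0.48,0,0,0,0,0,0,0.55,0,0,0,0,0,0,0.62,0,0,0,0,0,0,0.66,0,0,0,0,0,0,0.66,0,0,0],
)

```text
invalid input
```

```bash
cat > g.py <<'E'
from h import *
o=bot.get_obs();print((o['tool_pos']-ORG)@RAIL,o['contact_force'])
im,d,P,W=cam('top','top6');h=cv2.cvtColor(im,cv2.COLOR_BGR2HSV);Q=(P-ORG)@RAIL
red=((h[...,0]<8)|(h[...,0]>172))&(h[...,1]>120)&(abs(Q[...,0]+181)<30)&(abs(Q[...,1])<110)
r=Q[red];print('red',len(r),r.min(0) if len(r) else '',r.max(0) if len(r) else '')
E
python3 g.py
```

```text
[-181.31527225 -134.11590679   67.42034174] [-0.44638299 -0.527024   -0.41662614]
red 53 [-192.05288003  -82.12197577   23.56797658] [-174.66686003  -30.61111932   62.35811668]
```

Request:
step_arm(
  targets=[0,0,0.1,0,0,0,0,0,0,0.2,0,0,0,0,0,0,0.3,0,0,0,0,0,0,0.4,0,0,0,0,0,0,0.5,0,0,0,0,0,0,0.58,0,0,0,0,0,0,0.64,0,0,0,0,0,0,0.64,0,0,0,0],
)

```text
time: 18.6
tool_pos: [579.0, 28.4, 168.9]
tcp_rot: [3.136, -0.4, 1.513]
contact_force: [1.4, 0.3, -0.6]
grip_width: 0.6
finger_force: 0.0
```

```bash
python3 g.py
```

```text
[-181.36581863  -70.51578267   66.34775019] [ 1.36135837  0.3164907  -0.60890137]
red 30 [-191.94076275  -50.45979906   25.67635027] [-178.98945395    1.52266883   39.49114069]
```

Request:
step_arm(
  targets=[0,0,0.04,0,0,0,0,0,0,0.08,0,0,0,0,0,0,0.11,0,0,0,0,0,0,0.13,0,0,0,0,0,0,0.13,0,0,0,0],
)

```text
time: 19.27
tool_pos: [591.6, 27.6, 169.1]
tcp_rot: [3.136, -0.4, 1.513]
contact_force: [-1.4, 0.6, -0.1]
grip_width: 0.5
finger_force: 0.5
```

Request:
step_arm(
  targets=[0,0,0.01,0,0,0,0,0,0,0.01,0,0,0,0],
)

```text
time: 19.52
tool_pos: [592.4, 27.5, 169.1]
tcp_rot: [3.137, -0.4, 1.513]
contact_force: [-1.3, 0.7, -1.3]
grip_width: 0.6
finger_force: 0.8
```

Request:
step_arm(
  targets=[0,0,0.01,0,0,0,0,0,0,0.01,0,0,0,0],
)

```text
time: 19.77
tool_pos: [593.4, 27.5, 169.1]
tcp_rot: [3.137, -0.4, 1.513]
contact_force: [-2.4, 0.1, -1.2]
grip_width: 0.5
finger_force: 0.8
```

```bash
python3 g.py
```

```text
[-181.39877492  -56.02614674   66.51270852] [-2.37662753  0.06009749 -1.24059612]
red 30 [-191.6658465   -36.76145502   26.42331011] [-177.59543733   15.44118115   41.20533059]
```

Not at its stop yet (force about the 2 N friction). I'll continue in 1 mm steps.

Request:
step_arm(
  targets=[0,0,0.01,0,0,0,0,0,0,0.01,0,0,0,0],
)

```text
time: 20.08
tool_pos: [593.9, 27.5, 169.1]
tcp_rot: [3.138, -0.4, 1.513]
contact_force: [-5.2, 0.4, 0.1]
grip_width: 0.4
finger_force: 2.6
```

Request:
step_arm(
  targets=[0,0,0.01,0,0,0,0,0,0,0.01,0,0,0,0],
)

```text
time: 20.32
tool_pos: [594.0, 27.5, 169.1]
tcp_rot: [3.14, -0.4, 1.513]
contact_force: [-9.2, -0.6, 2.8]
grip_width: 0.8
finger_force: 4.6
```

Request:
step_arm(
  targets=[0,0,0.01,0,0,0,0,0,0,0.01,0,0,0,0],
)

```text
time: 20.58
tool_pos: [594.1, 27.5, 169.1]
tcp_rot: [-3.141, -0.4, 1.512]
contact_force: [-14.0, -1.4, 4.9]
grip_width: 0.4
finger_force: 6.6
```

The gate is on its hard stop: the force rises with no further motion. I retreat along -y, then up, and verify.

Request:
step_arm(
  targets=[0,0,-0.2,0,0,0,0,0,0,-0.5,0,0,0,0,0,0,-0.9,0,0,0,0,0,0,-0.9,0,0,0,0],
)

```text
time: 21.08
tool_pos: [505.4, 32.8, 169.2]
tcp_rot: [3.136, -0.4, 1.512]
contact_force: [0.3, -0.4, 0.1]
grip_width: 0.7
finger_force: 0.0
```

Request:
step_arm(
  targets=[0,0,0,-0.5,0,0,0,0,0,-0.5,-1,0,0,0,0,0,-0.8,-1,0,0,0,0,0,-0.8,-1,0,0,0],
)

```text
time: 21.58
tool_pos: [424.2, -2.0, 261.9]
tcp_rot: [3.132, -0.399, 1.512]
contact_force: [-0.0, -0.5, 0.2]
grip_width: 0.4
finger_force: 0.0
```

```bash
python3 g.py
python3 - <<'E'
from h import *
im2,*_=cam('scene','sc7');im=np.load('top6.npz')['im']
cv2.imwrite('pics/v7.png',np.hstack([cv2.resize(im[140:260,190:350],(400,300),interpolation=cv2.INTER_CUBIC),cv2.resize(im2[150:240,180:300],(400,300),interpolation=cv2.INTER_CUBIC)]))
E
```

```text
[-181.09331431 -223.1738817   167.4078286 ] [-0.0017154  -0.50780372  0.23583132]
red 130 [-192.16807051  -37.62912839   13.88377862] [-165.23689949   16.27967406   64.04754694]
```

View pics/v7.png

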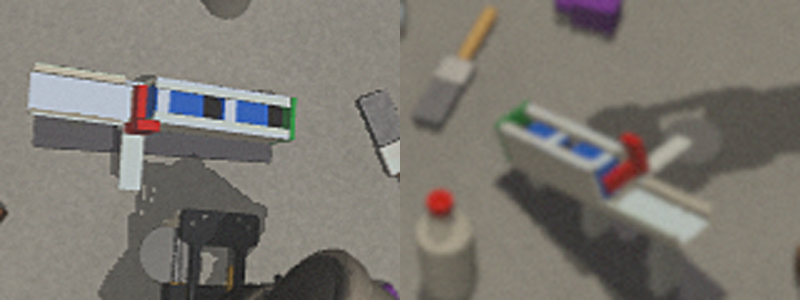

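The view shows both loggers nose-down in the tube, with the front nose at the green stop (285,117). The red gate lies fully across at (143,105), and nothing else has moved. I'm handing in.

```bash
python3 -c "
from plant import bot
print(bot.close_job())"
```

```text
the job is handed in; nothing more can be done
None
```

Both blue loggers are in the rail nose-down, one against the green end stop and the other right behind it; the red gate is pushed shut to its stop, nothing else was touched, and the job was handed in at about 22 s of the 72 s allowed.

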